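Set the tell-tale of a bench pull gauge

TASK

Take the draw bar of the spring pull gauge by its black tab under the pipe and draw it out until the sliding tell-tale on top of the gauge is in line with the brass clip; hold it there for two seconds, then let the bar back in gently, without snapping, until it is fully home and let go, so that the tell-tale is left standing in line with the clip. The tell-tale does not come back by itself, so do not draw past the clip, do not push the tell-tale or the clip directly, and leave the glassware and other things where they stand.

Things in the scene. Friction and masses are not known exactly. Their poses are not given: they have to be found in the camera images.
- bed: Dark steel base plate of the pull gauge, fixed to the bench, 360 x 120 mm, plate 22 mm thick with two aluminium rails up to 32 mm. Origin: centre of its underside, on the bench; x points along the gauge, away from the tab (the bar is drawn out towards -x), z up.
- gauge: Grey housing 180 x 70 x 50 mm on the bed's rails, white scale on top. Origin: centre of its underside, 32 mm above the bench; axes parallel to the bed's; scale 52 mm above it. It has play: with 1.5 N it slides with the bar towards -x until a stop inside, 15 to 35 mm from its start (unknown which); only then does the bar come out of it.
- pull_bar: Sprung draw bar with its tab; slides out of the housing towards the gauge's -x, up to 70 mm. Origin: at the gauge's origin when fully home, travels with the bar. The spring pulls 3.5 N at home plus 1.6 N per 10 mm drawn. A small lug of the bar in the slot on top pushes the tell-tale, outward only.
- tab (a point): Centre of the bar's ribbed black tab, a block 44 mm (x) x 24 mm (y) x 38 mm high, at (-150, 0, 30) mm from pull_bar's origin, 62 mm above the bench. Grip it across its 24 mm width (fingers closing along the gauge's y). A 12 mm rod joins it to the housing, 38 mm behind the tab.
- lug (a point): Point on the bar, 7.5 mm ahead (-x) of the lug's pushing face: it coincides along x with the tell-tale's origin while the lug is pushing the tell-tale.
- telltale: Dark steel slide with an upright fin, 15 mm (x) x 34 mm (y), 26 mm tall, on the housing's top, with a thin index towards +y. Origin: its middle along x (the fin and index), on the housing's top and centre line. It stays where it is pushed (friction 0.8 N).
- clip: Brass set clip with a thin upright blade, 20 mm along y, 28 mm tall, on the +y edge of the housing's top, 26 to 60 mm out (-x) from the tell-tale's start; stiff. Origin: the blade's middle along x, on the housing's top and centre line. In line: tell-tale and clip origins have the same x in the gauge's frame.
- pipe: Fixed dark pipe, 36 mm thick, 640 mm long along its y, axis 200 mm above the bench (lowest point 182 mm), on two white stanchions 250 mm either side of its middle. Origin: on the bench under its middle. It runs above the tab and bars a gripper pointing straight down: come from the -x side tilted about 40 degrees (fingers pointing down and towards +x).
- beaker: Clear open glass beaker, 80 mm across, 100 mm tall; a bystander. Origin: centre of its underside.
- flask: Clear conical flask, 84 mm across at the foot, 132 mm tall; a bystander. Origin: centre of its underside.
- wash_bottle: White plastic bottle, 66 mm across, 170 mm tall; a bystander. Origin: centre of its underside.
- jar: Amber glass jar with a black lid, 72 mm across, 110 mm tall; a bystander. Origin: centre of its underside.
- dish: Low white ceramic dish, 90 mm across, 25 mm tall; a bystander. Origin: centre of its underside.
- boss: Aluminium boss-head clamp block 30 x 35 x 30 mm lying on the bench with a 90 mm steel rod along its x and a wing screw along its y; a bystander. Origin: centre of its underside.
- crucible: Small white ceramic cup, 60 mm across, 45 mm tall; a bystander. Origin: centre of its underside.

How it is judged:
On the way, in this order (a step that is already met when the one before it is completed fails the run):
1. the bar is drawn out so that the tell-tale is in line with the clip (within 4 mm) and is held there (x of telltale in the frame of clip between -0.004 and 0.004 m and x of lug in the frame of clip between -0.007 and 0.007 m), for 1.5 s.
2. the bar is fully home again (x of tab in the frame of gauge above -0.154 m), for 0.2 s.
At the end, for the whole second after the job is handed in: The tell-tale stands within 4 mm of the clip's line along the gauge, the draw bar is fully home (within 4 mm) and at rest, and it is let go (x of telltale in the frame of clip between -0.004 and 0.004 m and x of tab in the frame of gauge above -0.154 m and linear speed of pull_bar below 0.01 m/s); the robot touches nothing.
It fails at once if the robot pushes the tell-tale or the clip itself (contact force between any of telltale, clip and the fingers above 0.5 N or contact force between any of telltale, clip and the arm above 0.5 N).
It fails at once if the draw bar snaps back (faster than 0.35 m/s) (linear speed of pull_bar above 0.35 m/s).
It fails at once if a bystander is knocked out of place (more than 30 mm) (distance of any of beaker, flask, wash_bottle, jar, dish, boss, crucible from where it was at the start of the episode above 0.03 m).
It also fails if it takes over 56 s, if anything falls off the work surface, if the arm or the gripper's body presses on something with over 40 N, if the wrist force passes 120 N, or if a joint passes its speed limit or range.

ROBOT

A 6-joint arm with a two-finger parallel gripper is mounted at the origin on the work surface. World frame = base frame: x ahead of the robot, y to its left, z up, the work surface at z = 0. Lengths are in m, angles in rad, forces in N, time in s.
With the tool pointing down it reaches from about 0.3 to 0.875 m from the base axis. Payload 6.4 kg.
Tool frame: the origin (TCP) lies midway between the tips of the shut fingers; the grasp point (between the pads) lies 19 mm behind it; z points along the fingers, y is the line along which they close (so a half turn about z gives the same grasp; the last joint's range is limited). The gripper opens to 85 mm and grips with 20 to 120 N. Pads are 22 mm wide; open, the fingers measure 114 mm over their backs; the gripper's body (76 mm by 85 mm) begins 54 mm behind the grasp point. The pads swing forward as they close: fully open they stand 13 mm farther back than shut.
Start: joints at [-1.308, 0.181, 1.607, -0, 1.354, -0.206], TCP at [0.26, -0.513, 0.231] pointing down, gripper open.
Joint ranges: [-2.99, 2.99], [-0.89, 2.07], [0.3, 2.58], [-1.14, 4.28], [0, 2.63], [-3.12, 3.12]. Speed limits (rad/s): [2.57, 2.57, 3.01, 3.14, 3.14, 3.14].

INTERFACE

Orientations are given as a unit quaternion [w, x, y, z].
In Python, from bench import * gives the robot as it stands.
- The arm moves only by the tool play_rows, never from a script. Its argument "plan" is a list of rows, each a list of 3 entries, a list of its own where there are three numbers: the finger opening in mm, from 0 to 85.4, then the shift along the tool's x, y, z normalised to -1 to 1, where 1 is 40 cm, then the turn about the tool's z normalised to -1 to 1, where 1 is pi rad. A call has 1 to 10 rows; each row is the pose to reach, as a shift and turn from the pose commanded when the call began, along the tool's axes at that moment, turning the shorter way round; what a row does not reach only later rows make up. A row lasts 1/10 s, in which the tool goes at most 50 mm and 8.59 degrees, less where a joint would pass 70% of its speed; a pose out of reach is approached as far as the arm can. A call with a number of a shift or a turn outside -1 to 1 is refused whole. A call with a gripper value outside its range is refused whole. The fingers move at their own pace and stop on an object; the grip force is fixed at half the most. Time passes only in rows, so rows that repeat a pose let the fingers close. It gives the time, the measured TCP pose, the force, the opening and the grip force at its end, in the units of the state.
- get_obs(): the state, without advancing time (a new reading comes with each control period).
- camera(name): name is "scene" or "side" or "wrist"; returns a dict with "image" (400x640x3 uint8, red, green, blue), "range_z" (400x640 float32, m along the optical axis (not along the pixel's ray), 0 where there is no reading), "intrinsics" (3x3 intrinsics, pixels), "k1" (the pictures are not rectified: a ray, as slopes to the right and down, at radius r is drawn at 1 + k1 r^2 times it, then the intrinsics apply), "rvec" (rotation vector, rad) and "tvec" (3), from world to camera coordinates, as OpenCV has them; the wrist camera has in their place "T_tool_cam" (4x4, takes a point from camera to tool coordinates, whose origin is the TCP and whose axes are the flange's). Camera axes: x right, y down, z forward; pixel columns grow to the right and rows downward; lengths in m; the calibration is good to about 2 mm. A picture is of the moment at which its call begins: read the wrist's pose just before it.
- hand_in(): hands the job in; it is judged then, once.
Trained networks look in a picture, given as the dict that the camera call returned (one of the last four; its "shot" number tells which), for a name from the list of things; names that differ only in an ending like _2 or _b are one class to them, and where a whole thing is asked for, a point or a joint stands for the part that bears it (a point fixed in the world has none). Each returns a list of dicts, best first, with "conf" (0 to 1); they miss things now and then, are a little off and sometimes report something else, mostly with a low value. They report only what shows in the picture. A call takes as long as a camera call.
- search_frame(picture, label): "rect" ([centre column, centre row, width, height] in pixels, round what is visible of it).
- masks_of(picture, label): "mask" (400x640 bool, what is visible of it) and "rect" ([centre column, centre row, width, height] in pixels, round what is visible of it).
The state is a dict: "time_s": time; "q": joint angles; "dq": joint speeds; "joint_efforts": joint torques, N m; "eef_pos": TCP position; "eef_rot": TCP orientation; "wrist_force": force on the tool from outside, world axes, zero at the start; "torque": the same for the moment, N m; "opening": opening from 0.0 (shut) to 1.0 (fully open); "grasp_force": force on a finger pad.
Only numpy, scipy, OpenCV 4.12 (cv2) and the standard library are available. Lean on these libraries where they do the work, as an engineer would, in place of code of your own. Each camera call takes 0.05 s, during which the arm holds its last target. There are 200 camera calls.

## Working session

There is one attempt and no reset: what is moved stays moved. The work goes in short steps, Python scripts to look and compute and a tool call to move; the robot and the scene stay as the last step left them, time stands still between calls to the robot, and variables do not carry over. Pictures are saved under pics/ and viewed, at most 10 in all, crops included, and the job is handed in when it is done.

Besides the shell and the picture viewer there is one more tool, called after "Request:" by a JSON object that holds its "fn" and its "kwargs". play_rows: Moves the arm, as the interface text tells. Its arguments: {"type":"object","properties":{"plan":{"type":"array","items":{"type":"array"}}},"required":["plan"]}

```bash
ls; mkdir -p pics
cat > h.py <<'E'
from bench import *
import numpy as np, cv2
from scipy.spatial.transform import Rotation as R
def pose(c,obs=None):
    if "rvec" in c:
        r=cv2.Rodrigues(np.array(c["rvec"],float))[0]; t=np.array(c["tvec"],float).ravel()
        return r.T, -r.T@t
    q=np.array(obs["eef_rot"]); Rt=R.from_quat(q[[1,2,3,0]]).as_matrix()
    T=np.array(c["T_tool_cam"]); return Rt@T[:3,:3], Rt@T[:3,3]+np.array(obs["eef_pos"])
def rays(c,px):
    K=np.array(c["intrinsics"]);k=float(c["k1"])
    d=(np.asarray(px,float).reshape(-1,2)-K[:2,2])/[K[0,0],K[1,1]]
    u=d.copy()
    for _ in range(15): u=d/(1+k*(u**2).sum(1,keepdims=True))
    return np.c_[u,np.ones(len(u))]
def cloud(c,mask,obs=None):
    A,o=pose(c,obs); v,u=np.nonzero(mask&(c["range_z"]>0))
    return (rays(c,np.c_[u,v])*c["range_z"][v,u][:,None])@A.T+o
def onplane(c,px,z,obs=None):
    A,o=pose(c,obs); d=rays(c,px)@A.T
    return o+d*((z-o[2])/d[:,2])[:,None]
def proj(c,P,obs=None):
    A,o=pose(c,obs); p=(np.asarray(P,float).reshape(-1,3)-o)@A; s=p[:,:2]/p[:,2:]
    s=s*(1+float(c["k1"])*(s**2).sum(1,keepdims=True)); K=np.array(c["intrinsics"])
    return s*[K[0,0],K[1,1]]+K[:2,2]
def save(c,n): cv2.imwrite("pics/"+n,c["image"][:,:,::-1])
E
python3 - <<'E'
from h import *
o=get_obs();print(o["time_s"],o["eef_pos"],o["eef_rot"])
ims=[]
for n in("scene","side"):
    c=camera(n);save(c,n+"0.png")
    print(n,pose(c)[1])
    for l in("gauge","pull_bar","tab","telltale","clip","bed","pipe","beaker","flask","wash_bottle","jar","dish","boss","crucible"):
        for m in masks_of(c,l)[:1]:
            P=cloud(c,m["mask"]); print(l,round(m["conf"],2),np.round(m["rect"]),np.round(np.median(P,0),3) if len(P) else None,np.round(np.percentile(P,[2,98],axis=0),3).tolist() if len(P) else None)
E
```

```text
pics
0.0 [ 0.25965481 -0.51240997  0.23036975] [-8.89817247e-04  9.72658018e-01  2.32240367e-01 -1.58842291e-05]
scene [1.20431293 0.55178739 0.65528058]
gauge 0.67 [270. 230. 122.  76.] [ 0.739 -0.009  0.081] [[0.578, -0.073, 0.036], [0.824, 0.021, 0.101]]
pull_bar 0.78 [285. 211.  95.  35.] [0.598 0.01  0.073] [[0.569, -0.043, 0.05], [0.775, 0.019, 0.097]]
tab 0.96 [283. 211.  96.  39.] [0.599 0.009 0.071] [[0.538, -0.051, 0.014], [0.775, 0.019, 0.099]]
telltale 0.7 [243. 218.  15.  24.] [ 0.762 -0.04   0.1  ] [[0.668, -0.171, 0.001], [0.77, -0.025, 0.112]]
clip 0.56 [349. 211. 219. 238.] [0.651 0.226 0.202] [[0.514, -0.269, 0.005], [0.697, 0.331, 0.25]]
bed 0.97 [267. 247. 181. 108.] [ 0.759 -0.003  0.041] [[0.555, -0.094, 0.005], [0.887, 0.058, 0.096]]
pipe 0.92 [348. 211. 216. 236.] [0.652 0.228 0.202] [[0.525, -0.268, 0.008], [0.696, 0.331, 0.25]]
beaker 0.94 [344. 268.  45.  68.] [0.708 0.164 0.07 ] [[0.663, 0.123, 0.007], [0.736, 0.196, 0.102]]
flask 0.62 [439. 259.  45.  77.] [0.566 0.293 0.04 ] [[0.532, 0.25, 0.004], [0.584, 0.319, 0.134]]
wash_bottle 0.76 [254. 174.  32.  
[... 1264 characters left out ...]
172.  33.  52.] [0.697 0.133 0.068] [[0.663, 0.117, 0.003], [0.733, 0.192, 0.098]]
flask 0.67 [285. 145.  31.  54.] [0.544 0.257 0.045] [[0.508, 0.235, -0.003], [0.579, 0.341, 0.13]]
wash_bottle 0.82 [333. 271.  38.  80.] [ 0.617 -0.195  0.098] [[0.588, -0.207, 0.006], [0.648, -0.166, 0.168]]
jar 0.6 [225. 304.  45.  65.] [ 0.423 -0.234  0.083] [[0.388, -0.246, 0.006], [0.454, -0.186, 0.11]]
dish 0.87 [287. 187.  25.  26.] [0.548 0.171 0.011] [[0.517, 0.113, 0.001], [0.575, 0.196, 0.024]]
boss 0.65 [281. 272.  58.  37.] [ 0.486 -0.129  0.021] [[0.463, -0.155, -0.002], [0.576, -0.069, 0.03]]
crucible 0.6 [385. 197.  27.  17.] [0.775 0.092 0.033] [[0.742, 0.045, -0.003], [0.798, 0.152, 0.044]]
```

Run:
```python
from h import *
c=camera("scene");d=camera("side")
for c_ in(c,d):
    b=masks_of(c_,"bed")[0]["mask"];g=masks_of(c_,"gauge")[0]["mask"]
    full=cloud(c_,np.ones((400,640),bool))
    s=full[(full[:,0]>.55)&(full[:,0]<.9)&(full[:,1]>-.12)&(full[:,1]<.12)]
    for lo,hi in((.078,.088),(.015,.036)):
        p=s[(s[:,2]>lo)&(s[:,2]<hi)]; print(lo,len(p),cv2.minAreaRect((p[:,:2]*1000).astype(np.float32)))
    for l in("bed","gauge"):
        m=masks_of(c_,l)[0]["mask"]; p=cloud(c_,m)
        lo,hi=((.015,.036) if l=="bed" else (.078,.088)); p=p[(p[:,2]>lo)&(p[:,2]<hi)]
        print(l,len(p),cv2.minAreaRect((p[:,:2]*1000).astype(np.float32)))
a=cv2.resize(c["image"][140:300,170:400],None,fx=3.4,fy=3.4,interpolation=cv2.INTER_CUBIC)
cv2.imwrite("pics/a.png",a[:,:,::-1])
a=cv2.resize(d["image"][140:300,230:450],None,fx=3.6,fy=3.6,interpolation=cv2.INTER_CUBIC)
cv2.imwrite("pics/b.png",a[:,:,::-1])
```

```text
0.078 2096 ((694.9412841796875, -16.754409790039062), (80.09327697753906, 259.50494384765625), 77.3236083984375)
0.015 4081 ((713.7159423828125, 15.124008178710938), (199.9757843017578, 363.4574890136719), 77.6082534790039)
bed 3707 ((707.9846801757812, -22.242088317871094), (121.50150299072266, 359.3536376953125), 77.0958480834961)
gauge 2052 ((696.767822265625, -17.14086151123047), (79.9726333618164, 255.37908935546875), 77.480224609375)
0.078 1819 ((731.5062255859375, -3.9778594970703125), (174.70181274414062, 225.18800354003906), 53.05410385131836)
0.015 2841 ((715.08349609375, 13.469825744628906), (205.08767700195312, 363.3199462890625), 76.94657135009766)
bed 2695 ((708.2728881835938, -28.522354125976562), (123.13985443115234, 358.1793212890625), 77.53192901611328)
gauge 120 ((617.0361328125, -195.14674377441406), (25.554588317871094, 62.66280746459961), 81.01666259765625)
```

View pics/a.png

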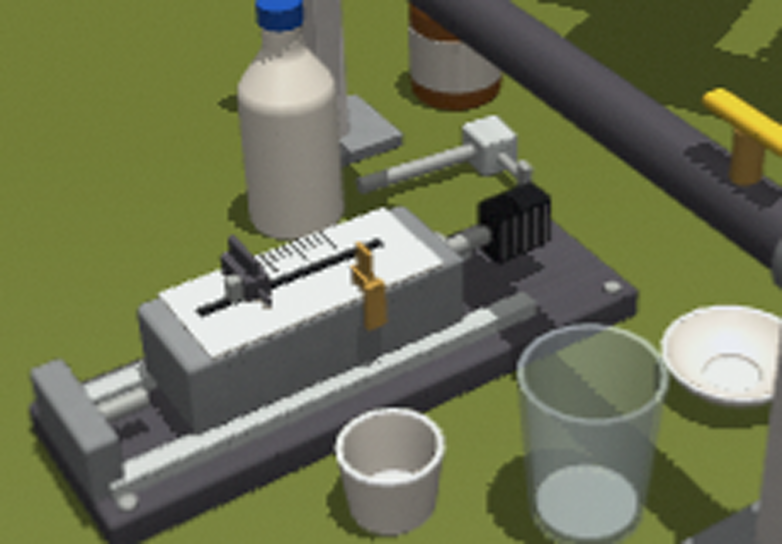

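View pics/b.png

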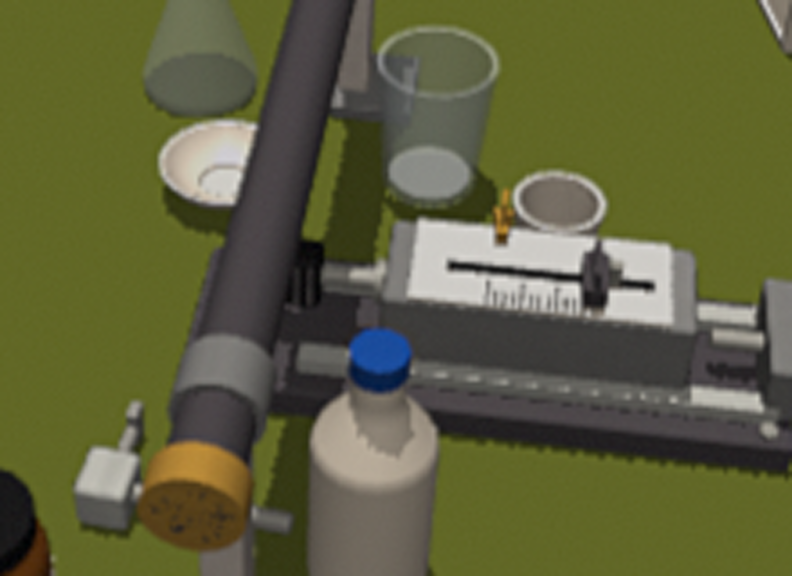

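Request:
{"fn": "play_rows", "kwargs": {"plan": [[85,[0.59,-0.22,-0.65],0.22],[85,[0.59,-0.22,-0.65],0.22],[85,[0.59,-0.22,-0.65],0.22],[85,[0.59,-0.22,-0.65],0.22],[85,[0.59,-0.22,-0.65],0.22],[85,[0.59,-0.22,-0.65],0.22],[85,[0.59,-0.22,-0.65],0.22],[85,[0.59,-0.22,-0.65],0.22],[85,[0.59,-0.22,-0.65],0.22],[85,[0.59,-0.22,-0.65],0.22]]}}

```text
time_s: 3.0
eef_pos: [0.4301, -0.3282, 0.4897]
eef_rot: [-0.001, 0.994, -0.111, -0.001]
wrist_force: [-0.9, -0.5, -0.2]
opening: 0.996
grasp_force: 0.0
```

Run:
```python
from h import *
o=get_obs();print(o["time_s"],o["eef_pos"],o["q"],R.from_quat(np.array(o["eef_rot"])[[1,2,3,0]]).as_matrix().round(3))
c=camera("scene");d=camera("side")
ex=np.array([np.cos(np.radians(-12.7)),np.sin(np.radians(-12.7))]);ey=np.array([-ex[1],ex[0]])
g=lambda P:np.c_[(P[:,:2]-[.708,-.022])@np.c_[ex,ey],P[:,2]]*1000
for n,k in(("scene",c),("side",d)):
    im=k["image"].astype(int);hsv=cv2.cvtColor(k["image"],cv2.COLOR_RGB2HSV);A=np.ones((400,640),bool)
    full=cloud(k,A); v,u=np.nonzero(A&(k["range_z"]>0)); G=g(full); col=im[v,u]; H=hsv[v,u].astype(int)
    top=(abs(G[:,2]-83)<4)&(abs(G[:,1])<60)&(abs(G[:,0])<200)
    p=G[top]; print(n,"top",np.percentile(p,[1,50,99],axis=0).round(1).tolist())
    tab=(G[:,2]>45)&(G[:,2]<90)&(abs(G[:,1])<25)&(G[:,0]<-105)&(G[:,0]>-200)&(col.max(1)<60)
    p=G[tab];print("tab",len(p),np.percentile(p,[3,50,97],axis=0).round(1).tolist())
    cl=(abs(G[:,0])<130)&(abs(G[:,1])<60)&(G[:,2]>60)&(H[:,0]>10)&(H[:,0]<28)&(H[:,1]>130)
    p=G[cl];print("clip",len(p),p.round(0).tolist())
    tt=(abs(G[:,0])<90)&(abs(G[:,1])<45)&(G[:,2]>90)&(col.max(1)<130)
    p=G[tt];print("tt",len(p),p.round(0).tolist())
    pi=(G[:,2]>180)&(G[:,2]<225)&(abs(G[:,0])<300)&(abs(G[:,1])<200); p=G[pi]
    print("pipe",np.percentile(p,[2,50,98],axis=0).round(1).tolist(),"top z>215",p[p[:,2]>214].mean(0).round(1), np.polyfit(p[:,1],p[:,0],1))
```

```text
3.0 [ 0.43008516 -0.32816953  0.48968746] [-8.70977263e-01  2.34995760e-02  1.27290603e+00 -5.53457896e-04
  1.84729235e+00  9.22178963e-01] [[ 0.975 -0.221 -0.002]
 [-0.221 -0.975  0.001]
 [-0.002 -0.001 -1.   ]]
scene top [[-136.2, -35.8, 79.3], [26.4, 3.7, 84.5], [114.4, 35.5, 86.9]]
tab 301 [[-143.2, -7.8, 49.4], [-124.0, 9.4, 74.2], [-106.3, 12.0, 83.5]]
clip 121 [[-102.0, -49.0, 190.0], [-104.0, -36.0, 189.0], [2.0, 23.0, 113.0], [1.0, 26.0, 114.0], [3.0, 25.0, 112.0], [2.0, 27.0, 112.0], [-0.0, 28.0, 112.0], [-17.0, 1.0, 88.0], [2.0, 23.0, 108.0], [3.0, 28.0, 112.0], [2.0, 31.0, 113.0], [1.0, 33.0, 113.0], [2.0, 27.0, 108.0], [3.0, 33.0, 112.0], [2.0, 34.0, 112.0], [3.0, 28.0, 106.0], [3.0, 32.0, 109.0], [1.0, 32.0, 108.0], [1.0, 25.0, 102.0], [3.0, 32.0, 107.0], [3.0, 36.0, 109.0], [2.0, 22.0, 97.0], [3.0, 28.0, 101.0], [2.0, 31.0, 103.0], [3.0, 35.0, 106.0], [4.0, 22.0, 96.0], [2.0, 23.0, 96.0], [3.0, 27.0, 99.0], [2.0, 30.0, 100.0], [1.0, 33.0, 101.0], [4.0, 22.0, 94.0], [5.0, 26.0, 97.0], [3.0, 28.0, 97.0], [2.0, 29.0, 97.0], [2.0, 33.0, 100.0], [-1.0, 32.0, 97.0], [4.0, 2
[... 9261 characters left out ...]
, -30.0, 96.0], [56.0, -30.0, 95.0], [58.0, -32.0, 98.0], [60.0, -27.0, 93.0], [62.0, -29.0, 96.0], [64.0, -28.0, 95.0], [50.0, -31.0, 93.0], [52.0, -32.0, 94.0], [54.0, -34.0, 96.0], [56.0, -33.0, 96.0], [58.0, -32.0, 95.0], [60.0, -31.0, 94.0], [62.0, -31.0, 94.0], [64.0, -34.0, 97.0], [51.0, -31.0, 91.0], [52.0, -35.0, 94.0], [55.0, -31.0, 90.0], [56.0, -34.0, 93.0], [58.0, -33.0, 93.0], [61.0, -31.0, 91.0], [62.0, -33.0, 93.0], [65.0, -30.0, 91.0], [55.0, -34.0, 91.0], [57.0, -34.0, 91.0], [59.0, -33.0, 91.0], [63.0, -34.0, 92.0], [65.0, -33.0, 92.0]]
pipe [[-130.2, -194.1, 191.8], [-110.0, -36.0, 212.8], [294.7, 191.7, 217.0]] top z>215 [-113.9  -35.3  215.4] [  0.25403017 -86.1999671 ]
```

Request:
{"fn": "play_rows", "kwargs": {"plan": [[85,[0.77,-0.57,0],0],[85,[0.77,-0.57,0],0],[85,[0.77,-0.57,0],0],[85,[0.77,-0.57,0],0],[85,[0.77,-0.57,0],0],[85,[0.77,-0.57,0],0],[85,[0.77,-0.57,0],0],[85,[0.77,-0.57,0],0],[85,[0.77,-0.57,0],0]]}}

```text
time_s: 4.0
eef_pos: [0.7824, -0.1715, 0.4737]
eef_rot: [-0.004, 0.994, -0.11, -0.013]
wrist_force: [1.4, -0.5, -3.9]
opening: 0.995
grasp_force: 0.0
```

Request:
{"fn": "play_rows", "kwargs": {"plan": [[85,[0.7,0,0],0],[85,[0.7,0,0],0],[85,[0.7,0,0],0],[85,[0.7,0,0],0],[85,[0.7,0,0],0],[85,[0.7,0,0],0],[85,[0.7,0,0],0],[85,[0.7,0,0],0]]}}

```text
time_s: 4.8
eef_pos: [0.8405, -0.1873, 0.4031]
eef_rot: [0.002, 0.994, -0.111, 0.02]
wrist_force: [0.2, -0.8, 0.2]
opening: 0.993
grasp_force: 0.0
```

Run:
```python
from h import *
o=get_obs();print(o["time_s"],o["eef_pos"],o["q"],R.from_quat(np.array(o["eef_rot"])[[1,2,3,0]]).as_matrix().round(3))
```

```text
4.8 [ 0.84053436 -0.18726371  0.40305448] [-0.35844032  0.86652264  0.29839884  0.00574171  1.93775055  1.4367434 ] [[ 0.975 -0.22   0.038]
 [-0.22  -0.975 -0.009]
 [ 0.039 -0.    -0.999]]
```

Request:
{"fn": "play_rows", "kwargs": {"plan": [[85,[1,0,-1],0],[85,[1,0,-1],0],[85,[1,0,-1],0],[85,[1,0,-1],0],[85,[1,0,-1],0],[85,[1,0,-1],0],[85,[1,0,-1],0],[85,[1,0,-1],0],[85,[1,0,-1],0],[85,[1,0,-1],0]]}}

```text
time_s: 5.8
eef_pos: [0.8024, -0.1795, 0.4951]
eef_rot: [0.004, 0.993, -0.111, 0.038]
wrist_force: [0.5, -0.4, 0.4]
opening: 0.997
grasp_force: 0.0
```

```bash
cat > s.py <<'E'
from h import *
o=get_obs();M=R.from_quat(np.array(o["eef_rot"])[[1,2,3,0]]).as_matrix();print(o["time_s"],np.round(o["eef_pos"],4),np.round(o["q"],3),M.round(3).tolist(),"tilt",np.degrees(np.arctan2(M[0,2],-M[2,2])).round(1))
E
python3 s.py
```

```text
5.8 [ 0.8024 -0.1795  0.4951] [-0.368  0.754  0.299  0.012  2.014  1.431] [[0.973, -0.221, 0.074], [-0.22, -0.975, -0.016], [0.075, -0.0, -0.997]] tilt 4.2
```

Request:
{"fn": "play_rows", "kwargs": {"plan": [[85,[-0.25,0,0],0],[85,[-0.25,0,0],0],[85,[-0.25,0,0],0],[85,[-0.25,0,0],0]]}}

```text
time_s: 6.2
eef_pos: [0.7026, -0.1563, 0.4878]
eef_rot: [0.004, 0.993, -0.111, 0.037]
wrist_force: [0.4, -1.2, 0.1]
opening: 0.993
grasp_force: 0.0
```

```bash
python3 s.py
```

```text
6.2 [ 0.7026 -0.1563  0.4878] [-0.389  0.404  0.83   0.013  1.835  1.408] [[0.973, -0.22, 0.072], [-0.22, -0.975, -0.016], [0.074, -0.0, -0.997]] tilt 4.2
```

Request:
{"fn": "play_rows", "kwargs": {"plan": [[85,[1,0,0],0],[85,[1,0,0],0],[85,[1,0,0],0]]}}

```text
time_s: 6.5
eef_pos: [0.815, -0.1828, 0.4837]
eef_rot: [0.005, 0.993, -0.111, 0.046]
wrist_force: [-25.3, 2.7, 24.2]
opening: 0.999
grasp_force: 0.0
```

Request:
{"fn": "play_rows", "kwargs": {"plan": [[85,[1,0,0],0]]}}

```text
time_s: 6.6
eef_pos: [0.8333, -0.187, 0.4597]
eef_rot: [0.005, 0.992, -0.111, 0.055]
wrist_force: [0.1, -0.4, -1.3]
opening: 0.991
grasp_force: 0.0
```

Request:
{"fn": "play_rows", "kwargs": {"plan": [[85,[1,0,0],0]]}}

```text
time_s: 6.7
eef_pos: [0.8506, -0.1911, 0.4533]
eef_rot: [0.008, 0.991, -0.111, 0.074]
wrist_force: [0.2, 0.2, 0.8]
opening: 0.994
grasp_force: 0.0
```

Request:
{"fn": "play_rows", "kwargs": {"plan": [[85,[1,0,0],0]]}}

```text
time_s: 6.8
eef_pos: [0.8662, -0.1945, 0.4451]
eef_rot: [0.01, 0.99, -0.111, 0.091]
wrist_force: [-0.1, -0.2, 0.2]
opening: 0.993
grasp_force: 0.0
```

Request:
{"fn": "play_rows", "kwargs": {"plan": [[85,[1,0,-0.5],0]]}}

```text
time_s: 6.9
eef_pos: [0.8713, -0.1958, 0.4517]
eef_rot: [0.011, 0.988, -0.11, 0.104]
wrist_force: [0.7, -0.3, -0.9]
opening: 0.997
grasp_force: 0.0
```

Request:
{"fn": "play_rows", "kwargs": {"plan": [[85,[1,0,-0.5],0]]}}

```text
time_s: 7.0
eef_pos: [0.8752, -0.1967, 0.4702]
eef_rot: [0.013, 0.986, -0.11, 0.123]
wrist_force: [-1.7, -0.0, 0.1]
opening: 0.995
grasp_force: 0.0
```

```bash
python3 s.py
```

```text
7.0 [ 0.8752 -0.1967  0.4702] [-0.366  0.797  0.298  0.037  1.8    1.44 ] [[0.945, -0.221, 0.24], [-0.214, -0.975, -0.054], [0.246, -0.001, -0.969]] tilt 13.9
```

Request:
{"fn": "play_rows", "kwargs": {"plan": [[85,[1,0,0],0]]}}

```text
time_s: 7.1
eef_pos: [0.8887, -0.1995, 0.4704]
eef_rot: [0.016, 0.984, -0.11, 0.143]
wrist_force: [0.3, -0.8, 1.4]
opening: 0.996
grasp_force: 0.0
```

Request:
{"fn": "play_rows", "kwargs": {"plan": [[85,[1,0,0],0]]}}

```text
time_s: 7.2
eef_pos: [0.903, -0.2028, 0.4639]
eef_rot: [0.018, 0.981, -0.109, 0.158]
wrist_force: [0.4, -0.4, -1.0]
opening: 0.998
grasp_force: 0.0
```

Request:
{"fn": "play_rows", "kwargs": {"plan": [[85,[1,0,0],0]]}}

```text
time_s: 7.3
eef_pos: [0.9161, -0.2059, 0.4601]
eef_rot: [0.019, 0.979, -0.109, 0.173]
wrist_force: [0.0, -0.4, -0.0]
opening: 0.995
grasp_force: 0.0
```

Request:
{"fn": "play_rows", "kwargs": {"plan": [[85,[1,0,0],0]]}}

```text
time_s: 7.4
eef_pos: [0.9283, -0.2088, 0.4586]
eef_rot: [0.021, 0.976, -0.109, 0.189]
wrist_force: [0.9, -0.4, -0.0]
opening: 0.993
grasp_force: 0.0
```

Request:
{"fn": "play_rows", "kwargs": {"plan": [[85,[1,0,0],0]]}}

```text
time_s: 7.5
eef_pos: [0.9396, -0.2114, 0.4589]
eef_rot: [0.023, 0.972, -0.109, 0.205]
wrist_force: [-0.2, -0.3, 0.8]
opening: 0.999
grasp_force: 0.0
```

Request:
{"fn": "play_rows", "kwargs": {"plan": [[85,[1,0,0],0]]}}

```text
time_s: 7.6
eef_pos: [0.9503, -0.2138, 0.4609]
eef_rot: [0.025, 0.969, -0.108, 0.221]
wrist_force: [0.4, 0.4, 1.0]
opening: 0.995
grasp_force: 0.0
```

Request:
{"fn": "play_rows", "kwargs": {"plan": [[85,[1,0,0],0]]}}

```text
time_s: 7.7
eef_pos: [0.9601, -0.216, 0.4645]
eef_rot: [0.026, 0.965, -0.108, 0.238]
wrist_force: [0.9, 0.1, -0.9]
opening: 0.997
grasp_force: 0.0
```

Request:
{"fn": "play_rows", "kwargs": {"plan": [[85,[1,0,0],0]]}}

```text
time_s: 7.8
eef_pos: [0.9692, -0.2181, 0.4696]
eef_rot: [0.028, 0.961, -0.107, 0.254]
wrist_force: [0.1, -0.3, -0.6]
opening: 0.997
grasp_force: 0.0
```

Request:
{"fn": "play_rows", "kwargs": {"plan": [[85,[1,0,0],0]]}}

```text
time_s: 7.9
eef_pos: [0.9775, -0.2201, 0.4762]
eef_rot: [0.03, 0.957, -0.107, 0.27]
wrist_force: [0.2, 1.0, -0.1]
opening: 0.995
grasp_force: 0.0
```

```bash
python3 s.py
```

```text
7.9 [ 0.9775 -0.2201  0.4762] [-0.363  0.835  0.298  0.074  1.464  1.443] [[0.832, -0.22, 0.509], [-0.188, -0.975, -0.115], [0.522, -0.0, -0.853]] tilt 30.8
```

Request:
{"fn": "play_rows", "kwargs": {"plan": [[85,[1,0,0],0]]}}

```text
time_s: 8.0
eef_pos: [0.9851, -0.2218, 0.4841]
eef_rot: [0.032, 0.952, -0.106, 0.285]
wrist_force: [-0.1, 0.2, 0.7]
opening: 1.0
grasp_force: 0.0
```

Request:
{"fn": "play_rows", "kwargs": {"plan": [[85,[1,0,0],0]]}}

```text
time_s: 8.1
eef_pos: [0.992, -0.2234, 0.4932]
eef_rot: [0.033, 0.947, -0.106, 0.301]
wrist_force: [-0.6, 1.2, 0.4]
opening: 0.988
grasp_force: 0.0
```

Request:
{"fn": "play_rows", "kwargs": {"plan": [[85,[1,0,0],0]]}}

```text
time_s: 8.2
eef_pos: [0.9982, -0.2248, 0.503]
eef_rot: [0.035, 0.942, -0.105, 0.317]
wrist_force: [-0.1, -0.4, 0.1]
opening: 0.996
grasp_force: 0.0
```

Request:
{"fn": "play_rows", "kwargs": {"plan": [[85,[1,0,0],0]]}}

```text
time_s: 8.3
eef_pos: [1.0037, -0.2262, 0.514]
eef_rot: [0.037, 0.937, -0.105, 0.332]
wrist_force: [-0.2, -0.7, -0.7]
opening: 0.995
grasp_force: 0.0
```

Request:
{"fn": "play_rows", "kwargs": {"plan": [[85,[1,0,0],0]]}}

```text
time_s: 8.4
eef_pos: [1.0083, -0.2273, 0.5262]
eef_rot: [0.038, 0.931, -0.104, 0.347]
wrist_force: [-0.5, -0.3, -0.4]
opening: 0.993
grasp_force: 0.0
```

```bash
python3 s.py
python3 - <<'E'
from h import *
# refine gauge geometry: yaw from housing top edges, tab, pipe
c=camera("scene");ex=np.array([np.cos(np.radians(-12.7)),np.sin(np.radians(-12.7))]);ey=np.array([-ex[1],ex[0]])
A=np.ones((400,640),bool);G=np.c_[(cloud(c,A)[:,:2]-[.708,-.022])@np.c_[ex,ey],cloud(c,A)[:,2]]*1000
v,u=np.nonzero(c["range_z"]>0);col=c["image"][v,u].astype(int)
t=G[(abs(G[:,2]-84)<4)&(abs(G[:,1])<50)&(G[:,0]>-75)&(G[:,0]<130)]
print("housing",cv2.minAreaRect(t[:,:2].astype(np.float32)))
p=G[(G[:,2]>44)&(G[:,2]<90)&(abs(G[:,1])<20)&(G[:,0]<-95)&(G[:,0]>-170)&(col.max(1)<70)]
for a in range(3): print(np.histogram(p[:,a],12))
pp=G[(G[:,2]>190)&(G[:,2]<222)&(G[:,0]<-60)&(G[:,0]>-180)&(abs(G[:,1])<150)]
f=np.polyfit(pp[:,1],pp[:,0],1); r=pp[:,0]-f[0]*pp[:,1]
print("pipe slope",f, np.percentile(r,[2,98])); a=np.c_[2*r,2*pp[:,2],np.ones(len(r))]; s=np.linalg.lstsq(a,r**2+pp[:,2]**2,rcond=None)[0];print("circle",s[:2],np.sqrt(s[2]+s[0]**2+s[1]**2))
E
```

```text
8.4 [ 1.0083 -0.2273  0.5262] [-0.365  0.812  0.298  0.097  1.326  1.439] [[0.738, -0.22, 0.638], [-0.167, -0.975, -0.144], [0.654, -0.001, -0.757]] tilt 40.1
housing ((26.351890563964844, 0.46563720703125), (77.72710418701172, 178.7257537841797), 88.90567779541016)
(array([15, 29, 28, 28, 31, 35, 26, 29, 28, 31, 39, 55]), array([-145.76989086, -141.96180073, -138.15371059, -134.34562046,
       -130.53753033, -126.72944019, -122.92135006, -119.11325992,
       -115.30516979, -111.49707965, -107.68898952, -103.88089939,
       -100.07280925]))
(array([  7,  11,  18,  13,  15,  20,  14,  25,  34, 122,  87,   8]), array([-12.00973761,  -9.79251453,  -7.57529145,  -5.35806837,
        -3.14084529,  -0.9236222 ,   1.29360088,   3.51082396,
         5.72804704,   7.94527012,  10.16249321,  12.37971629,
        14.59693937]))
(array([11, 25, 24, 21, 25, 22, 23, 31, 22, 29, 58, 83]), array([44.68392497, 48.01271259, 51.3415002 , 54.67028781, 57.99907543,
       61.32786304, 64.65665066, 67.98543827, 71.31422589, 74.6430135 ,
       77.97180111, 81.30058873, 84.62937634]))
pipe slope [ 1.13096032e-02 -1.05682457e+02] [-124.00846259  -97.09963922]
circle [-115.10807218  201.91886577] 17.151658838289002
```

```bash
cat > t.py <<'E'
from h import *
import sys
o=get_obs();M=R.from_quat(np.array(o["eef_rot"])[[1,2,3,0]]).as_matrix();p=np.array(o["eef_pos"]);print(p.round(4))
for a in sys.argv[1:]:
    P=np.array(eval(a)); d=M.T@(P-p); print(a,(d/.4).round(3),"rows",np.linalg.norm(d)/.05)
E
python3 t.py "[.72,-.1,.5]" "[.50,.02,.42]" "[.477,.030,.195]"
```

```text
[ 1.0084 -0.2272  0.5283]
[.72,-.1,.5] [-0.63  -0.151 -0.454] rows 6.329410858731815
[.50,.02,.42] [-1.216 -0.323 -0.699] rows 11.511913534746517
[.477,.030,.195] [-1.632 -0.334 -0.315] rows 13.559520309224874
```

Request:
{"fn": "play_rows", "kwargs": {"plan": [[60,[-0.63,-0.15,-0.45],0],[60,[-0.63,-0.15,-0.45],0],[60,[-0.63,-0.15,-0.45],0],[60,[-0.63,-0.15,-0.45],0],[60,[-0.63,-0.15,-0.45],0],[60,[-0.63,-0.15,-0.45],0],[60,[-0.63,-0.15,-0.45],0]]}}

```text
time_s: 9.15
eef_pos: [0.7183, -0.0995, 0.4986]
eef_rot: [0.038, 0.932, -0.104, 0.346]
wrist_force: [0.8, -0.5, 0.8]
opening: 0.705
grasp_force: 0.0
```

Request:
{"fn": "play_rows", "kwargs": {"plan": [[60,[-0.58,-0.17,-0.24],0],[60,[-0.58,-0.17,-0.24],0],[60,[-0.58,-0.17,-0.24],0],[60,[-0.58,-0.17,-0.24],0],[60,[-0.58,-0.17,-0.24],0],[60,[-0.58,-0.17,-0.24],0],[60,[-0.58,-0.17,-0.24],0]]}}

```text
time_s: 9.85
eef_pos: [0.502, 0.0192, 0.4205]
eef_rot: [0.038, 0.931, -0.103, 0.347]
wrist_force: [-0.1, -0.2, 1.1]
opening: 0.702
grasp_force: 0.0
```

```bash
python3 s.py; python3 t.py "[.477,.030,.195]"
```

```text
9.85 [0.502  0.0192 0.4205] [-0.183 -0.578  2.02  -0.028  0.987  1.615] [[0.738, -0.219, 0.638], [-0.166, -0.976, -0.142], [0.654, -0.001, -0.757]] tilt 40.2
[0.502  0.0192 0.4205]
[.477,.030,.195] [-0.419 -0.012  0.383] rows 4.542665598636606
```

```bash
python3 t.py "[.504,.022,.29]" "[.504,.023,.165]"
```

```text
[0.502  0.0192 0.4205]
[.504,.022,.29] [-0.211 -0.008  0.249] rows 2.610701232256325
[.504,.023,.165] [-0.416 -0.01   0.485] rows 5.110515648434224
```

Request:
{"fn": "play_rows", "kwargs": {"plan": [[60,[-0.21,-0.01,0.25],0],[60,[-0.21,-0.01,0.25],0],[60,[-0.21,-0.01,0.25],0]]}}

```text
time_s: 10.15
eef_pos: [0.505, 0.0215, 0.2856]
eef_rot: [0.038, 0.932, -0.104, 0.344]
wrist_force: [-0.5, 0.2, -1.0]
opening: 0.7
grasp_force: 0.0
```

Request:
{"fn": "play_rows", "kwargs": {"plan": [[60,[-0.2,0,0.24],0],[60,[-0.2,0,0.24],0],[60,[-0.2,0,0.24],0],[60,[-0.2,0,0.24],0]]}}

```text
time_s: 10.55
eef_pos: [0.5052, 0.0212, 0.1589]
eef_rot: [0.038, 0.933, -0.105, 0.341]
wrist_force: [-0.3, 0.2, -0.5]
opening: 0.706
grasp_force: 0.0
```

```bash
python3 s.py; python3 t.py "[.598,.0027,.052]"
python3 - <<'E'
from h import *
o=get_obs()
c=camera("wrist");save(c,"w1.png")
E
```

```text
10.55 [0.5052 0.0212 0.1589] [-0.172 -0.257  2.359 -0.099  0.34   1.703] [[0.745, -0.222, 0.629], [-0.17, -0.975, -0.143], [0.645, -0.0, -0.764]] tilt 39.4
[0.5052 0.0212 0.1589]
[.598,.0027,.052] [ 0.008 -0.006  0.357] rows 2.855200782829291
```

View pics/w1.png

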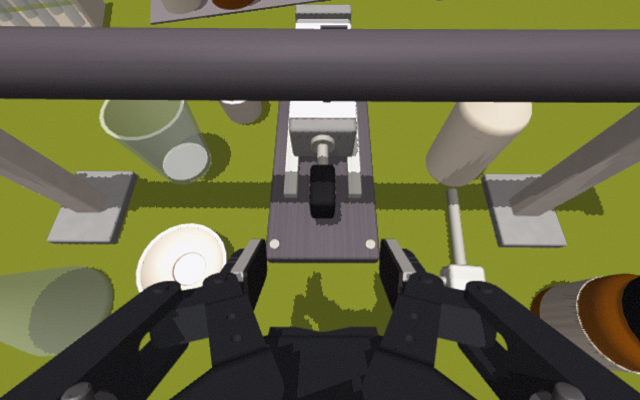

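The wrist view shows the black tab at (322,190), centred between the fingers (about columns 250 and 395), with the gauge axis upright in the picture, so the line is good.

Request:
{"fn": "play_rows", "kwargs": {"plan": [[60,[0.005,0,0.18],0],[60,[0.008,-0.003,0.28],0],[60,[0.008,-0.003,0.35],0],[60,[0.008,-0.003,0.355],0],[60,[0.008,-0.003,0.355],0]]}}

```text
time_s: 11.1
eef_pos: [0.6035, 0.0005, 0.0596]
eef_rot: [0.039, 0.931, -0.104, 0.347]
wrist_force: [-0.3, 1.1, 1.3]
opening: 0.701
grasp_force: 0.0
```

```bash
python3 s.py
python3 - <<'E'
from h import *
c=camera("wrist");d=camera("side")
a=np.vstack([c["image"][60:400,140:500].repeat(1,0)]); b=cv2.resize(d["image"][160:270,230:400],(525,340))
cv2.imwrite("pics/g1.png",cv2.resize(np.hstack([a,b]),(790,304))[:,:,::-1])
E
```

```text
11.1 [6.035e-01 5.000e-04 5.960e-02] [-0.181  0.237  2.168 -0.873  0.036  2.475] [[0.737, -0.221, 0.638], [-0.168, -0.975, -0.145], [0.655, -0.0, -0.756]] tilt 40.2
```

View pics/g1.png

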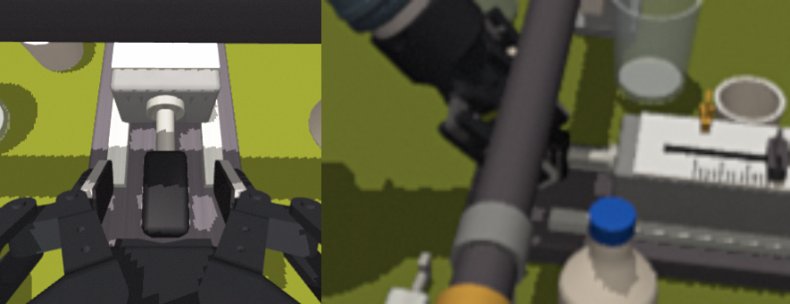

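```bash
cat > k.py <<'E'
import numpy as np
from scipy.optimize import least_squares,fsolve
D=np.array([[.181,1.607,1.354,np.hypot(.2597,.5124),.2304],[.0235,1.2729,1.8473,np.hypot(.4301,.3282),.4897],[.8665,.2984,1.9378,np.hypot(.8405,.1873),.4031],[.754,.299,2.014,np.hypot(.8024,.1795),.4951],[.404,.83,1.835,np.hypot(.7026,.1563),.4878],[.797,.298,1.80,np.hypot(.8752,.1967),.4702],[.812,.298,1.326,np.hypot(1.0083,.2273),.5283],[-.578,2.02,.987,np.hypot(.502,.019),.4205],[-.257,2.359,.34,np.hypot(.5052,.0212),.1589]])
def fk(p,q2,q3,q5):
    a,b,c,d,e,r0,h=p; A=q2;B=q2+q3;C=B+q5
    return a*np.sin(A)+b*np.cos(A)+c*np.sin(B)+d*np.cos(B)+e*np.sin(C)+r0, a*np.cos(A)-b*np.sin(A)+c*np.cos(B)-d*np.sin(B)+e*np.cos(C)+h
f=lambda p:np.r_[fk(p,*D[:,:3].T)[0]-D[:,3],fk(p,*D[:,:3].T)[1]-D[:,4]]
s=least_squares(f,[.4,0,.4,0,.2,0,.2]);p=s.x;print(p.round(3),abs(s.fun).max())
if __name__=="__main__":
  for T in (40.5,36,33):
    print(T)
    for r,z in((.6035,.06),(.6035,.08),(.56,.06),(.53,.06),(.50,.06),(.50,.08)):
        C=np.pi-np.radians(T); g=lambda x:np.array(fk(p,x[0],x[1],C-x[0]-x[1]))-[r,z]
        x,_,ok,_=fsolve(g,[.1,2.1],full_output=1);print(r,z,ok,x.round(3),"q5",(C-x.sum()).round(3))
E
python3 k.py
```

```text
[0.435 0.    0.516 0.086 0.319 0.01  0.316] 0.0030587299873667817
40.5
0.6035 0.06 1 [0.232 2.166] q5 0.037
0.6035 0.08 1 [0.18  2.166] q5 0.089
0.56 0.06 1 [0.154 2.267] q5 0.014
0.53 0.06 1 [0.097 2.336] q5 0.002
0.5 0.06 1 [0.034 2.405] q5 -0.004
0.5 0.08 1 [-0.037  2.405] q5 0.066
36
0.6035 0.06 1 [0.227 2.12 ] q5 0.166
0.6035 0.08 1 [0.179 2.119] q5 0.216
0.56 0.06 1 [0.147 2.222] q5 0.145
0.53 0.06 1 [0.088 2.291] q5 0.134
0.5 0.06 1 [0.024 2.36 ] q5 0.129
0.5 0.08 1 [-0.04   2.359] q5 0.195
33
0.6035 0.06 1 [0.229 2.087] q5 0.249
0.6035 0.08 1 [0.183 2.085] q5 0.297
0.56 0.06 1 [0.148 2.19 ] q5 0.228
0.53 0.06 1 [0.088 2.259] q5 0.218
0.5 0.06 1 [0.024 2.328] q5 0.213
0.5 0.08 1 [-0.036  2.325] q5 0.276
```

Request:
{"fn": "play_rows", "kwargs": {"plan": [[60,[0,0,-0.12],0],[60,[0,0,-0.24],0],[60,[0,0,-0.36],0],[60,[0,0,-0.5],0],[60,[0,0,-0.52],0]]}}

```text
time_s: 11.7
eef_pos: [0.4888, 0.0263, 0.1943]
eef_rot: [0.037, 0.932, -0.104, 0.346]
wrist_force: [0.8, -0.5, 0.9]
opening: 0.707
grasp_force: 0.0
```

```bash
python3 s.py
python3 - <<'E'
from h import *
print(np.array(camera("wrist")["T_tool_cam"]).round(3).tolist())
from k import *
for r,z in((.47,.22),(.45,.2),(.43,.18),(.41,.16)):
    C=np.pi-np.radians(40.5); g=lambda x:np.array(fk(p,x[0],x[1],C-x[0]-x[1]))-[r,z]
    x=fsolve(g,[-.2,2.3]);print(r,z,x.round(3),(C-x.sum()).round(3))
E
```

```text
11.7 [0.4888 0.0263 0.1943] [-0.168 -0.397  2.374 -0.071  0.455  1.676] [[0.738, -0.218, 0.638], [-0.168, -0.976, -0.14], [0.653, -0.004, -0.757]] tilt 40.1
[[0.0, -0.965, -0.264, 0.067], [1.0, 0.0, 0.001, -0.0], [-0.001, -0.264, 0.965, -0.143], [0.0, 0.0, 0.0, 1.0]]
[0.435 0.    0.516 0.086 0.319 0.01  0.316] 0.0030587299873667817
0.47 0.22 [-0.518  2.385] 0.568
0.45 0.2 [-0.556  2.447] 0.543
0.43 0.18 [-0.594  2.509] 0.519
0.41 0.16 [-0.634  2.571] 0.498
```

Request:
{"fn": "play_rows", "kwargs": {"plan": [[60,[-0.22,0,-0.05],0],[60,[-0.22,0,-0.05],0]]}}

```text
time_s: 11.95
eef_pos: [0.4119, 0.0436, 0.1526]
eef_rot: [0.037, 0.931, -0.104, 0.349]
wrist_force: [-0.3, 0.5, -0.9]
opening: 0.701
grasp_force: 0.0
```

Request:
{"fn": "play_rows", "kwargs": {"plan": [[60,[-1,0,0],0]]}}

```text
time_s: 12.05
eef_pos: [0.4079, 0.0549, 0.1421]
eef_rot: [0.043, 0.931, -0.108, 0.347]
wrist_force: [0.4, -1.2, 0.3]
opening: 0.703
grasp_force: 0.0
```

Request:
{"fn": "play_rows", "kwargs": {"plan": [[60,[-1,0,0],0]]}}

```text
time_s: 12.15
eef_pos: [0.398, 0.0664, 0.1233]
eef_rot: [0.048, 0.934, -0.112, 0.337]
wrist_force: [-0.2, -1.0, -1.1]
opening: 0.701
grasp_force: 0.0
```

```bash
python3 s.py
```

```text
12.15 [0.398  0.0664 0.1233] [ 0.005 -0.466  2.573 -0.452  0.394  2.178] [[0.748, -0.241, 0.618], [-0.177, -0.97, -0.164], [0.64, 0.013, -0.769]] tilt 38.8
```

Request:
{"fn": "play_rows", "kwargs": {"plan": [[60,[-1,0.5,-0.3],0]]}}

```text
time_s: 12.25
eef_pos: [0.381, 0.0763, 0.1111]
eef_rot: [0.058, 0.937, -0.116, 0.323]
wrist_force: [-0.7, -0.2, -0.1]
opening: 0.702
grasp_force: 0.0
```

Request:
{"fn": "play_rows", "kwargs": {"plan": [[60,[-1,0.5,-0.3],0]]}}

```text
time_s: 12.35
eef_pos: [0.3615, 0.0886, 0.1013]
eef_rot: [0.069, 0.939, -0.121, 0.313]
wrist_force: [-0.0, 0.5, -0.3]
opening: 0.703
grasp_force: 0.0
```

Request:
{"fn": "play_rows", "kwargs": {"plan": [[60,[-1,0.5,-0.3],0]]}}

```text
time_s: 12.45
eef_pos: [0.3374, 0.1033, 0.0913]
eef_rot: [0.079, 0.94, -0.126, 0.306]
wrist_force: [0.0, 0.5, -1.1]
opening: 0.699
grasp_force: 0.0
```

```bash
python3 s.py
```

```text
12.45 [0.3374 0.1033 0.0913] [ 0.311 -0.359  2.573 -0.811  0.559  2.77 ] [[0.782, -0.285, 0.555], [-0.188, -0.956, -0.226], [0.595, 0.072, -0.801]] tilt 34.7
```

```bash
python3 t.py "[.5186,.0319,.16]" "[.5907,.0025,.0508]"
```

```text
[0.3374 0.1033 0.0913]
[.5186,.0319,.16] [0.49  0.054 0.154] rows 4.130677893346767
[.5907,.0025,.0508] [0.482 0.053 0.489] rows 5.512722303374265
```

Request:
{"fn": "play_rows", "kwargs": {"plan": [[60,[0.12,0.013,0.03],0],[60,[0.24,0.026,0.07],0],[60,[0.36,0.04,0.11],0],[60,[0.48,0.053,0.15],0],[60,[0.49,0.054,0.154],0],[60,[0.49,0.054,0.154],0],[60,[0.49,0.054,0.154],0]]}}

```text
time_s: 13.15
eef_pos: [0.5164, 0.0316, 0.1569]
eef_rot: [0.08, 0.941, -0.125, 0.303]
wrist_force: [-0.5, -0.0, 0.3]
opening: 0.699
grasp_force: 0.0
```

```bash
python3 s.py;python3 t.py "[.5907,.0025,.0508]"
```

```text
13.15 [0.5164 0.0316 0.1569] [-0.042 -0.148  2.249 -0.459  0.475  2.141] [[0.785, -0.283, 0.551], [-0.186, -0.956, -0.226], [0.591, 0.075, -0.803]] tilt 34.4
[0.5164 0.0316 0.1569]
[.5907,.0025,.0508] [ 0.003 -0.003  0.332] rows 2.6544664179348114
```

Request:
{"fn": "play_rows", "kwargs": {"plan": [[60,[0.003,-0.003,0.11],0],[60,[0.003,-0.003,0.22],0],[60,[0.003,-0.003,0.3],0],[60,[0.003,-0.003,0.332],0],[60,[0.003,-0.003,0.332],0],[60,[0.003,-0.003,0.332],0]]}}

```text
time_s: 13.75
eef_pos: [0.5904, 0.0029, 0.0506]
eef_rot: [0.08, 0.942, -0.124, 0.303]
wrist_force: [-0.2, 0.3, 0.4]
opening: 0.703
grasp_force: 0.0
```

```bash
python3 s.py
python3 - <<'E'
from h import *
c=camera("wrist");d=camera("side")
a=np.vstack([c["image"][60:400,140:500].repeat(1,0)]); b=cv2.resize(d["image"][160:270,230:400],(525,340))
cv2.imwrite("pics/g2.png",cv2.resize(np.hstack([a,b]),(790,304))[:,:,::-1])
E
```

```text
13.75 [0.5904 0.0029 0.0506] [-0.104  0.255  2.122 -0.859  0.223  2.522] [[0.786, -0.282, 0.55], [-0.185, -0.956, -0.226], [0.59, 0.076, -0.804]] tilt 34.4
```

View pics/g2.png

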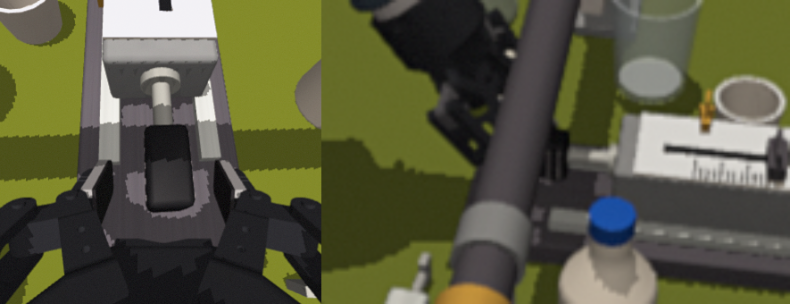

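Request:
{"fn": "play_rows", "kwargs": {"plan": [[0,[0,0,0],0],[0,[0,0,0],0],[0,[0,0,0],0],[0,[0,0,0],0],[0,[0,0,0],0],[0,[0,0,0],0],[0,[0,0,0],0],[0,[0,0,0],0]]}}

```text
time_s: 14.65
eef_pos: [0.5923, 0.0005, 0.0522]
eef_rot: [0.081, 0.941, -0.125, 0.304]
wrist_force: [-3.9, -10.4, 7.1]
opening: 0.293
grasp_force: 58.4
```

```bash
python3 s.py
python3 - <<'E'
from h import *
o=get_obs();print(o["opening"],o["grasp_force"],o["wrist_force"])
E
cat > m.py <<'E'
from h import *
# measure fin/clip along gauge in scene + side
ex=np.array([np.cos(np.radians(-12.7)),np.sin(np.radians(-12.7))]);ey=np.array([-ex[1],ex[0]])
o=get_obs()
for n in("scene","side"):
    k=camera(n);A=k["range_z"]>0
    P=cloud(k,A);G=np.c_[(P[:,:2]-[.708,-.022])@np.c_[ex,ey],P[:,2]]*1000
    v,u=np.nonzero(A);H=cv2.cvtColor(k["image"],cv2.COLOR_RGB2HSV)[v,u].astype(int);col=k["image"][v,u].astype(int)
    box=(abs(G[:,0])<140)&(abs(G[:,1])<50)
    br=(H[:,0]>10)&(H[:,0]<28)&(H[:,1]>130)
    c=G[box&br&(G[:,2]>97)&(G[:,2]<116)&(G[:,1]<40)]
    f=G[box&~br&(G[:,2]>103)&(G[:,2]<116)&(col.max(1)<100)&(G[:,1]<14)]
    f2=G[box&~br&(G[:,2]>89)&(G[:,2]<95)&(col.max(1)<100)&(G[:,1]<14)]
    t=G[(abs(G[:,2]-83)<5)&(abs(G[:,1])<38)&(abs(G[:,0])<160)]
    b=G[(G[:,2]>50)&(G[:,2]<84)&(abs(G[:,1])<14)&(G[:,0]<-80)&(G[:,0]>-230)&(col.max(1)<45)]
    print(n,"clip",len(c),np.median(c[:,0]).round(1),"fin",len(f),np.median(f[:,0]).round(1),"base",np.percentile(f2[:,0],[5,95]).round(0) if len(f2) else None,"top end",np.percentile(t[:,0],[1,99]).round(1),
      "TCPx",((np.array(o["eef_pos"])[:2]-[.708,-.022])@ex*1000).round(1), o["time_s"])
    np.save
    cv2.imwrite(f"pics/m_{n}.png",k["image"][:,:,::-1])
E
python3 m.py
```

```text
14.65 [5.923e-01 5.000e-04 5.220e-02] [-0.108  0.254  2.12  -0.862  0.224  2.523] [[0.784, -0.285, 0.552], [-0.186, -0.956, -0.229], [0.592, 0.077, -0.802]] tilt 34.5
0.2929429686800983 58.41145746870943 [ -3.94710104 -10.4057686    7.14808372]
scene clip 28 3.8 fin 42 58.6 base [-138.   71.] top end [-142.6  116.1] TCPx -117.8 14.65
side clip 14 4.4 fin 24 58.6 base [52. 73.] top end [-105.2  115.3] TCPx -117.8 14.65
```

Request:
{"fn": "play_rows", "kwargs": {"plan": [[0,[-0.01,0.001,-0.0074],0],[0,[-0.02,0.002,-0.0147],0],[0,[-0.03,0.0025,-0.022],0],[0,[-0.04,0.0034,-0.0295],0],[0,[-0.05,0.0042,-0.0368],0],[0,[-0.0604,0.005,-0.0442],0],[0,[-0.0705,0.006,-0.0516],0],[0,[-0.0805,0.007,-0.059],0],[0,[-0.0905,0.0075,-0.0665],0],[0,[-0.1007,0.0085,-0.0737],0]]}}

```text
time_s: 15.75
eef_pos: [0.5443, 0.0115, 0.0524]
eef_rot: [0.081, 0.941, -0.125, 0.305]
wrist_force: [7.5, -13.5, -4.0]
opening: 0.29
grasp_force: 58.9
```

```bash
python3 s.py; python3 m.py
```

```text
15.75 [0.5443 0.0115 0.0524] [-0.092  0.171  2.23  -0.978  0.215  2.653] [[0.783, -0.284, 0.553], [-0.186, -0.956, -0.229], [0.593, 0.076, -0.801]] tilt 34.6
scene clip 33 -14.2 fin 42 9.7 base [ 4. 22.] top end [-153.3   98.1] TCPx -167.0 15.75
side clip 14 -13.8 fin 19 9.4 base [ 3. 22.] top end [-75.6  98.5] TCPx -167.0 15.75
```

Request:
{"fn": "play_rows", "kwargs": {"plan": [[0,[-0.008,0.0007,-0.006],0],[0,[-0.016,0.0014,-0.012],0],[0,[-0.024,0.002,-0.0178],0],[0,[-0.032,0.0027,-0.0235],0],[0,[-0.038,0.0032,-0.028],0],[0,[-0.0423,0.0036,-0.0309],0],[0,[-0.0423,0.0036,-0.0309],0]]}}

```text
time_s: 16.55
eef_pos: [0.5241, 0.0162, 0.0525]
eef_rot: [0.081, 0.941, -0.125, 0.305]
wrist_force: [8.7, -12.5, -6.3]
opening: 0.295
grasp_force: 59.3
```

```bash
python3 m.py
python3 - <<'E'
import cv2,numpy as np
a=cv2.imread("pics/m_scene.png")[170:270,200:340];b=cv2.imread("pics/m_side.png")[180:260,310:430]
cv2.imwrite("pics/c1.png",np.hstack([cv2.resize(a,(420,300),interpolation=cv2.INTER_CUBIC),cv2.resize(b,(375,300)[:1]+(300,),interpolation=cv2.INTER_CUBIC)]))
E
```

```text
scene clip 31 -14.7 fin 40 -11.3 base [-17.   2.] top end [-76.9  98.4] TCPx -187.8 16.55
side clip 14 -13.8 fin 18 -11.3 base [-16.   3.] top end [-75.6  97.1] TCPx -187.8 16.55
```

View pics/c1.png

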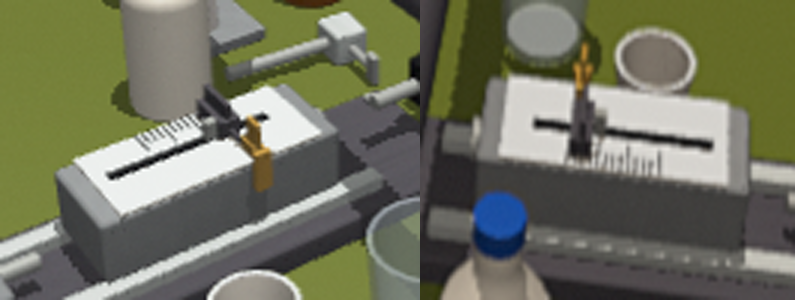

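The pictures show the fin just short of the brass blade (left view fin at 228,120 against blade 252,140), about 2.7 mm to go.

Request:
{"fn": "play_rows", "kwargs": {"plan": [[0,[-0.0025,0.0002,-0.0018],0],[0,[-0.0052,0.0004,-0.0038],0],[0,[-0.0052,0.0004,-0.0038],0]]}}

```text
time_s: 16.95
eef_pos: [0.5217, 0.0167, 0.0525]
eef_rot: [0.081, 0.941, -0.125, 0.305]
wrist_force: [9.4, -12.2, -5.4]
opening: 0.29
grasp_force: 59.3
```

```bash
python3 m.py
```

```text
scene clip 33 -14.6 fin 47 -13.8 base [-20.  -0.] top end [-76.8  98.1] TCPx -190.2 16.95
side clip 14 -13.8 fin 22 -13.1 base [-19.   0.] top end [-75.8  97.2] TCPx -190.2 16.95
```

Request:
{"fn": "play_rows", "kwargs": {"plan": [[0,[0,0,0],0],[0,[0,0,0],0],[0,[0,0,0],0],[0,[0,0,0],0],[0,[0,0,0],0],[0,[0,0,0],0],[0,[0,0,0],0],[0,[0,0,0],0],[0,[0,0,0],0],[0,[0,0,0],0]]}}

```text
time_s: 18.05
eef_pos: [0.5218, 0.0167, 0.0525]
eef_rot: [0.081, 0.941, -0.125, 0.305]
wrist_force: [9.5, -12.9, -5.6]
opening: 0.29
grasp_force: 59.3
```

Request:
{"fn": "play_rows", "kwargs": {"plan": [[0,[0,0,0],0],[0,[0,0,0],0],[0,[0,0,0],0],[0,[0,0,0],0],[0,[0,0,0],0],[0,[0,0,0],0],[0,[0,0,0],0],[0,[0,0,0],0],[0,[0,0,0],0],[0,[0,0,0],0]]}}

```text
time_s: 19.05
eef_pos: [0.5217, 0.0167, 0.0525]
eef_rot: [0.081, 0.941, -0.125, 0.305]
wrist_force: [9.4, -12.7, -5.3]
opening: 0.293
grasp_force: 59.3
```

Request:
{"fn": "play_rows", "kwargs": {"plan": [[0,[0.008,-0.0007,0.006],0],[0,[0.016,-0.0014,0.0118],0],[0,[0.024,-0.002,0.0177],0],[0,[0.032,-0.0027,0.0236],0],[0,[0.04,-0.0034,0.0295],0],[0,[0.048,-0.004,0.0354],0],[0,[0.056,-0.0048,0.0412],0],[0,[0.0645,-0.0054,0.0471],0],[0,[0.0725,-0.006,0.053],0],[0,[0.0806,-0.0068,0.0589],0]]}}

```text
time_s: 20.05
eef_pos: [0.5604, 0.0078, 0.0523]
eef_rot: [0.081, 0.941, -0.125, 0.304]
wrist_force: [3.0, -13.0, 1.2]
opening: 0.291
grasp_force: 61.1
```

```bash
python3 m.py
```

```text
scene clip 30 -14.4 fin 47 -13.3 base [-20.  40.] top end [-156.3   98.2] TCPx -150.6 20.05
side clip 14 -13.8 fin 21 -13.2 base [-18.  40.] top end [-76.   97.2] TCPx -150.6 20.05
```

Request:
{"fn": "play_rows", "kwargs": {"plan": [[0,[0.006,-0.0005,0.0044],0],[0,[0.012,-0.001,0.0088],0],[0,[0.018,-0.0015,0.0132],0],[0,[0.024,-0.002,0.0177],0],[0,[0.028,-0.0024,0.0206],0],[0,[0.031,-0.0026,0.0228],0],[0,[0.0342,-0.0029,0.025],0],[0,[0.0342,-0.0029,0.025],0],[0,[0.0342,-0.0029,0.025],0]]}}

```text
time_s: 21.05
eef_pos: [0.5764, 0.0042, 0.0523]
eef_rot: [0.081, 0.941, -0.125, 0.304]
wrist_force: [-0.8, -10.9, 4.9]
opening: 0.293
grasp_force: 62.1
```

```bash
python3 m.py
```

```text
scene clip 32 -12.9 fin 46 -11.7 base [-17.  55.] top end [-153.8   99.7] TCPx -134.1 21.05
side clip 13 -12.2 fin 21 -11.4 base [-17.  56.] top end [-74.3  99. ] TCPx -134.1 21.05
```

Request:
{"fn": "play_rows", "kwargs": {"plan": [[30,[0,0,0],0],[40,[0,0,0],0],[50,[0,0,0],0],[60,[0,0,0],0],[60,[0,0,0],0],[60,[0,0,0],0]]}}

```text
time_s: 21.75
eef_pos: [0.5754, 0.0059, 0.0507]
eef_rot: [0.08, 0.941, -0.124, 0.303]
wrist_force: [-1.1, -0.5, -0.3]
opening: 0.704
grasp_force: 0.0
```

Request:
{"fn": "play_rows", "kwargs": {"plan": [[60,[0,0,-0.06],0],[60,[0,0,-0.16],0],[60,[0,0,-0.27],0],[60,[0,0,-0.35],0],[60,[0,0,-0.35],0],[60,[0,0,-0.35],0]]}}

```text
time_s: 22.35
eef_pos: [0.4987, 0.0377, 0.1642]
eef_rot: [0.08, 0.941, -0.124, 0.305]
wrist_force: [0.6, 0.1, -0.4]
opening: 0.703
grasp_force: 0.0
```

```bash
python3 m.py
python3 - <<'E'
import cv2,numpy as np
a=cv2.imread("pics/m_scene.png")[160:280,200:370];b=cv2.imread("pics/m_side.png")[170:260,280:430]
cv2.imwrite("pics/c2.png",np.hstack([cv2.resize(a,(425,300)),cv2.resize(b,(370,300))]))
E
```

```text
scene clip 30 -13.1 fin 44 -12.4 base [-17.  55.] top end [-152.    99.6] TCPx -217.3 22.35
side clip 14 -12.5 fin 21 -11.8 base [-17.  56.] top end [-73.6  98.9] TCPx -217.3 22.35
```

View pics/c2.png

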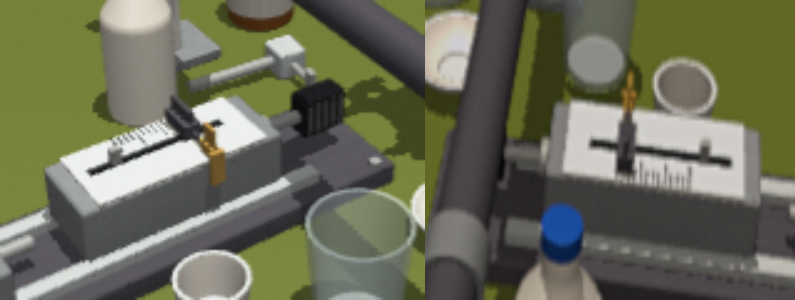

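The fin (left view at 185,120) stands in line with the brass blade (210,140). The lug is back at the far end of the slot, the tab is home and free, and nothing else has moved.

```bash
python3 -c "
from bench import *
print(hand_in())"
```

```text
the job is handed in; nothing more can be done
None
```

The job is handed in: I held the tell-tale at the clip's line for about two seconds, then let the bar back in slowly until it was fully home and released it; the last pictures put the tell-tale about 0.7 mm from that line (limit 4 mm), and the hand-in gave no verdict.

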